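# Add a culture dish to the pile on the dish stand

### The arm

A 7-joint arm with a two-finger parallel gripper is mounted at the origin on the work surface; the furniture and walls round the work are solid. World frame = base frame: x ahead of the robot, y to its left, z up, the work surface at z = 0. Lengths are in m, angles in rad, forces in N, time in s.
With the tool pointing down it reaches from about 0.425 to 0.925 m from the base axis. Payload 6.8 kg.
Tool frame: the origin (TCP) lies at the very end of the fingers, on their centre line; the grasp point (between the pads) lies 19 mm behind it (tcp_to_grasp is the distance from the TCP to the grasp point, in m); z points along the fingers, y is the direction in which the jaws open and shut (so a half turn about z gives the same grasp; the last joint's range is limited). The gripper opens to 85 mm and grips with 20 to 120 N. Pads are 22 mm wide; open, the fingers measure 114 mm over their backs; the gripper's body (76 mm by 85 mm) begins 54 mm behind the grasp point. The pads swing forward as they close: fully open they stand 13 mm farther back than shut.
Start: joints at [-1.31, 0.477, 0.022, 1.555, -0.011, 1.109, -0.083], TCP at [0.243, 0.63, 0.231] pointing down, gripper open.
Joint ranges: [-2.96, 2.96], [-0.34, 2.1], [-1.41, 1.46], [0.24, 2.44], [-1.37, 4.51], [0.17, 1.92], [-2.96, 2.96]. Speed limits (rad/s): [2.39, 2.39, 3.14, 3.14, 3.14, 3.14, 3.14].

### API

Orientations are given as a unit quaternion [w, x, y, z].
In Python, from station import * gives the robot as it stands.
- The arm moves only by the tool apply_moves, never from a script. Its argument "increments" is one flat list of numbers, 5 for each row, row after row: the finger opening in mm, from 0 to 85.4, then the shift along the tool's x, y, z in mm, then the turn about the tool's z in degrees. In form: [claw, tx, ty, tz, roll, claw, tx, ty, tz, roll, ...]. A call has 1 to 12 rows; each row shifts and turns the pose as measured when the row begins, along the tool's axes as they then stand; what a row does not reach is not made up. A row lasts 1/8 s, in which the tool goes at most 62.5 mm and 10.7 degrees, less where a joint would pass 70% of its speed; a pose out of reach is approached as far as the arm can. A call with a gripper value outside its range is refused whole. The fingers move at their own pace and stop on an object; "squeeze" is the grip in N (left out, the last holds). Time passes only in rows, so rows that do not move let the fingers close. It gives the time, the measured TCP pose, the force and the opening at its end, in the units of the state.
- get_obs(): the state, without advancing time (a new reading comes with each control period).
- read_camera(name): name is "scene" or "top"; returns (picture, depth): 420x560x3 uint8, blue, green, red; 420x560 float32, m along the optical axis (not along the pixel's ray), 0 where there is no reading.
- get_calibration(name): a dict with "mtx" (3x3 intrinsics, pixels), "D" ([k1, k2, p1, p2, k3] as OpenCV has them; the pictures are not rectified), "camera_from_world" (4x4, takes a point from world to camera coordinates). Camera axes: x right, y down, z forward; pixel columns grow to the right and rows downward; lengths in m; the calibration is good to about 2 mm. A picture is of the moment at which its call begins. get_calibration takes no time and is no camera call.
- hand_in(): hands the job in, once; it reports no verdict.
Trained networks look in the newest picture that a camera, given by its name, has taken for a name from the list of things; names that differ only in an ending like _2 or _b are one class to them, and where a whole thing is asked for, a point or a joint stands for the part that bears it (a point fixed in the world has none). Each returns a list of dicts, best first, with "p" (0 to 1); they miss things now and then, are a little off and sometimes report something else, mostly with a low value. They report only what shows in the picture. A call takes as long as a camera call. They do not tell look-alikes from the thing itself.
- outline_of(camera, thing): "pixels" (420x560 bool, what is visible of it) and "extent" ([centre column, centre row, width, height] in pixels, round what is visible of it).
The state is a dict: "t": time; "q": joint angles; "joint_vel": joint speeds; "joint_torque": joint torques, N m; "eef_pos": TCP position; "tool_rot": TCP orientation; "contact_force": force on the tool from outside, world axes, zero at the start; "torque": the same for the moment, N m; "gripper_width": opening from 0.0 (shut) to 1.0 (fully open).
Only numpy, scipy, OpenCV 4.12 (cv2) and the standard library are available. Lean on these libraries where they do the work, as an engineer would, in place of code of your own. Each camera call takes 0.05 s, during which the arm holds its last target.

### The job

Pick up the single small round culture dish lying on the worktop and add it to the top of the pile of dishes on the dish stand, centred on the pile and the same way up. The stand is set to a different height each time, so lower the dish gently until you feel it touch the pile, and only then let go: do not drop it or press hard. Leave the white jar and the brown bottle where they are.

Things in the scene. Friction and masses are not known exactly. Their poses are not given: they have to be found in the camera images.
- dish: The dish to move: flat round closed culture dish of clear plastic with tan filling, lying flat on the worktop, 61 mm across and 14 mm high to the eye; its solid part, which fingers and other dishes meet, is 56 mm across and 12 mm high. About 30 g. Origin at the centre of its underside, z up. Round: any grasp yaw across its side serves.
- stand: Fixed stand: round foot 96 mm across, sleeve, and a rod with a support plate 80 mm across. On the plate stands, fixed, a pile of three dishes like the loose one (56 mm across, 36 mm high in all). Origin on the axis of stand and pile, at worktop level, z up. The rod is clamped at a different height each time: the top of the pile is 105 to 152 mm above the worktop. Light pressure does not move it.
- jar: Bystander: low plain white screw jar, 71 mm across and 28 mm high, larger and taller than the dish. Origin at the centre of its underside, z up.
- bottle: Bystander: brown reagent bottle with black cap, 50 mm across and 98 mm high, behind the work. Origin at the centre of its underside, z up.
Mind the look-alikes: they are no part of the job. Of the things like the dish, leave any that is red or yellow; of the rest the larger one is meant.

How it is judged:
By the outcome, as a careful person would: the job done as asked, in the order asked, and still so for the second after the job is handed in, with the robot touching nothing.
It also fails if it takes over 40 s, if anything falls off the work surface, if the arm or the gripper's body presses on something with over 40 N, if the wrist force passes 120 N, or if a joint passes its speed limit or range.

## Working session

There is one attempt and no reset: what is moved stays moved. The work goes in short steps, Python scripts to look and compute and a tool call to move; the robot and the scene stay as the last step left them, time stands still between calls to the robot, and variables do not carry over. Pictures are saved under pics/ and viewed, and the job is handed in when it is done.

Besides the shell and the picture viewer there is one more tool, called after "Call:" by a JSON object that holds its "method" and its "body", one argument or row to a line. apply_moves: Moves the arm, as the interface text tells. Its arguments: {"type":"object","properties":{"increments":{"type":"array"},"squeeze":{"type":"number"}},"required":["increments"]}

```bash
mkdir -p pics
python3 - <<'E'
from station import *
import cv2,numpy as np
o=get_obs(); print({k:np.round(v,3) for k,v in o.items()})
for n in("scene","top"):
    p,d=read_camera(n); cv2.imwrite(f"pics/{n}0.png",p); np.save(f"{n}d.npy",d); np.save(f"{n}p.npy",p)
    c=get_calibration(n); print(n,np.round(c["mtx"],1).tolist(),c["D"],np.round(c["camera_from_world"],3).tolist())
    for t in("dish","stand"):
        for r in outline_of(n,t): print(n,t,round(r["p"],2),np.round(r["extent"]))
E
```

```text
{'t': np.float64(0.0), 'q': array([-1.31 ,  0.478,  0.022,  1.556, -0.012,  1.109, -0.083]), 'joint_vel': array([-0.002,  0.001,  0.001,  0.   , -0.001,  0.001, -0.001]), 'joint_torque': array([-0.0000e+00, -5.9645e+01,  1.6080e+00, -2.8120e+01,  1.3000e-02,
        9.0000e-03,  0.0000e+00]), 'eef_pos': array([0.243, 0.629, 0.23 ]), 'tool_rot': array([-0.   ,  0.183,  0.983, -0.001]), 'contact_force': array([-0.057,  0.53 ,  0.193]), 'torque': array([ 0.022, -0.004,  0.044]), 'gripper_width': np.float64(1.004)}
scene [[486.6, 0.0, 270.7], [0.0, 486.6, 216.8], [0.0, 0.0, 1.0]] [-0.02142088  0.          0.          0.          0.        ] [[0.539, -0.842, -0.007, -0.315], [-0.385, -0.24, -0.891, 0.22], [0.749, 0.483, -0.454, 0.477], [0.0, 0.0, 0.0, 1.0]]
scene dish 0.79 [319. 224.  28.  18.]
scene dish 0.75 [311. 251.  36.  30.]
scene dish 0.69 [228. 209.  22.  15.]
scene dish 0.6 [260. 234.  35.  26.]
scene stand 0.63 [148. 188.  59.  90.]
top [[432.0, 0.0, 279.6], [0.0, 432.0, 208.7], [0.0, 0.0, 1.0]] [-0.1409124  0.         0.         0.         0.       ] [[0.016, -1.0, -0.003, -0.057], [-0.986, -0.015, -0.168, 0.557], [0.168, 0.006, -0.986, 0.914], [0.0, 0.0, 0.0, 1.0]]
top dish 0.84 [228. 213.  22.  21.]
top dish 0.79 [302. 199.  19.  18.]
top dish 0.75 [272. 233.  28.  28.]
top dish 0.62 [319. 241.  24.  29.]
top stand 0.66 [180. 260.  48.  44.]
```

Run:
```python
import cv2
for n,(x0,y0,x1,y1) in dict(scene=(90,110,370,310),top=(140,130,380,310)).items():
    p=cv2.imread(f"pics/{n}0.png")[y0:y1,x0:x1]; k=2.8
    cv2.imwrite(f"pics/{n}0c.png",cv2.resize(p,None,fx=k,fy=k,interpolation=cv2.INTER_CUBIC))
```

```text
(no output)
```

View pics/scene0.png

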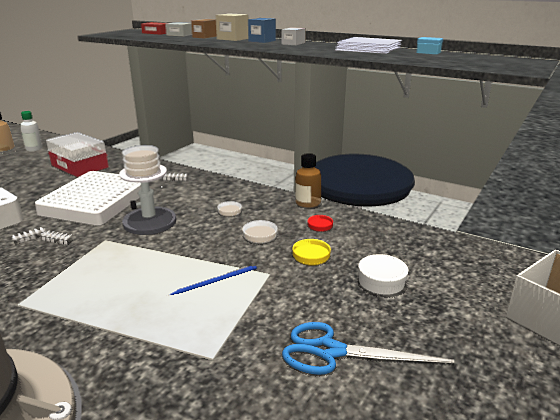

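View pics/scene0c.png

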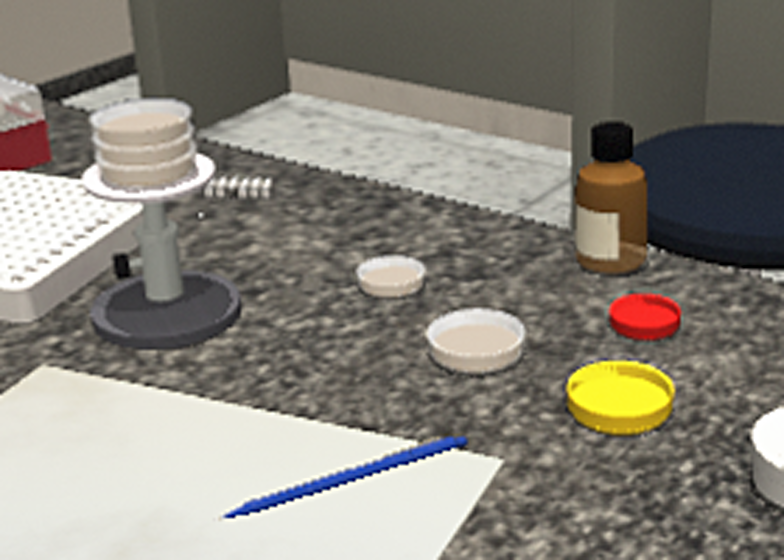

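View pics/top0c.png

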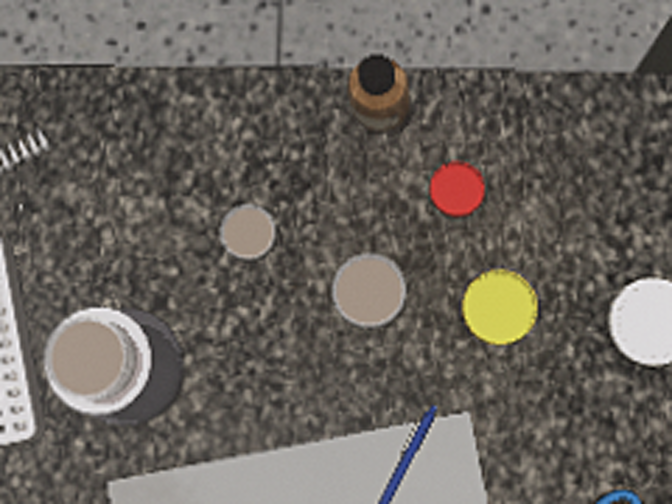

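Four dish-like things, by scene / top pixels:
- Tan large: (260,234) / (272,233)
- Tan small: (228,209) / (228,213)
- Yellow: (311,251) / (319,241)
- Red: (319,224) / (302,199)

Red and yellow are excluded. Of the two tan ones, the larger is meant, at top (272,233), and the crops above confirm it. Next I measure it and the pile.

```bash
cat > h.py <<'E'
import numpy as np,cv2
from station import *
def ray(c,uv):
    n=cv2.undistortPoints(np.array([[uv]],float),c["mtx"],np.array(c["D"],float))[0,0]
    return np.array([n[0],n[1],1.0])
def toplane(c,uv,z):
    T=c["camera_from_world"];R=T[:3,:3];C=-R.T@T[:3,3];w=R.T@ray(c,uv)
    return C+w*(z-C[2])/w[2]
def cloud(c,d,step=1):
    h,w=d.shape;v,u=np.mgrid[0:h,0:w]
    n=cv2.undistortPoints(np.stack([u.ravel(),v.ravel()],1)[:,None].astype(float),c["mtx"],np.array(c["D"],float))[:,0]
    P=np.c_[n,np.ones(len(n))]*d.ravel()[:,None]
    T=c["camera_from_world"];W=(P-T[:3,3])@T[:3,:3]
    W[d.ravel()==0]=np.nan
    return W.reshape(h,w,3)
E
python3 - <<'E'
from h import *
for n in("top","scene"):
    c=get_calibration(n);d=np.load(n+"d.npy");W=cloud(c,d)
    np.save(n+"W.npy",W)
    for nm,uv in dict(top=dict(dish=(272,233),small=(228,213),yel=(319,241),jar=(374,245),pile=(171,258),bottle=(275,157)),scene=dict(dish=(260,234),small=(228,209),pile=(141,155),jar=(383,268),plate=(126,174))).get(n).items():
        w=W[uv[1]-2:uv[1]+3,uv[0]-2:uv[0]+3].reshape(-1,3)
        print(n,nm,np.round(np.nanmedian(w,0),4))
    # pts in dish / pile region
    p=W.reshape(-1,3)
    for nm,uv,lo,hi in(("dish",(272,233) if n=="top" else (260,234),.006,.03),("pile",(171,258) if n=="top" else (141,155),.08,.2)):
        ctr=W[uv[1],uv[0]]
        m=(np.hypot(*(p[:,:2]-ctr[:2]).T)<.05)&(p[:,2]>lo)&(p[:,2]<hi)
        q=p[m]; zt=np.percentile(q[:,2],[5,25,50,75,95,99]);print(n,nm,m.sum(),np.round(zt,4))
        print("  extents",np.round([q[:,0].min(),q[:,0].max(),q[:,1].min(),q[:,1].max()],4))
        t=q[q[:,2]>np.percentile(q[:,2],95)-.006]
        (cx,cy),r=cv2.minEnclosingCircle(t[:,:2].astype(np.float32)*1000);print("  top circle",cx,cy,r,len(t))
for n in("top","scene"):
    c=get_calibration(n)
    img,d=read_camera(n)
    for t in("dish",):
        for r in outline_of(n,t):
            m=r["pixels"].astype(np.uint8);v,u=np.nonzero(m)
            e=r["extent"]; print(n,r["p"],np.round(toplane(c,(u.mean(),v.mean()),.010),4),np.round(toplane(c,e[:2],.007),4),m.sum())
E
```

```text
top dish [ 0.507  -0.0315  0.0165]
top small [0.5519 0.0711 0.0128]
top yel [ 0.4903 -0.1388  0.0158]
top jar [ 0.4817 -0.2618  0.0281]
top pile [0.4394 0.1665 0.1386]
top bottle [ 0.6617 -0.0368  0.0999]
top dish 567 [0.0123 0.0145 0.0156 0.0169 0.0186 0.0197]
  extents [ 0.4624  0.5521 -0.0702  0.0036]
  top circle 506.8815002441406 -29.847091674804688 30.42452621459961 530
top pile 1127 [0.0993 0.1026 0.1377 0.1394 0.1411 0.1422]
  extents [0.4021 0.4795 0.1291 0.2008]
  top circle 441.2141418457031 168.31582641601562 30.653072357177734 699
scene dish [ 0.4864 -0.0409  0.0154]
scene small [0.5412 0.0674 0.0119]
scene pile [0.4229 0.1513 0.1387]
scene jar [ 0.4777 -0.2593  0.0279]
scene plate [0.4106 0.1801 0.1014]
scene dish 612 [0.008  0.0142 0.0152 0.0158 0.0164 0.0169]
  extents [ 0.4732  0.5345 -0.0589  0.0021]
  top circle 503.80596923828125 -28.69027328491211 30.996810913085938 529
scene pile 1341 [0.0985 0.1028 0.1205 0.1369 0.1396 0.14  ]
  extents [0.3971 0.471  0.1302 0.1996]
  top circle 437.3645935058594 168.77459716796875 29.917816162109375 404
top 0.86 [ 0.4953 -0.1374  0.01  ] [ 0.493  -0.1344  0.007 ] 586
top 0.81 [ 0.5075 -0.029   0.01  ] [ 0.5094 -0.0283  0.007 ] 528
top 0.61 [ 0.5931 -0.1019  0.01  ] [ 0.5945 -0.1048  0.007 ] 295
scene 0.87 [ 0.491  -0.1356  0.01  ] [ 0.4894 -0.1365  0.007 ] 800
scene 0.81 [0.5483 0.0704 0.01  ] [0.5535 0.0725 0.007 ] 328
scene 0.68 [ 0.5865 -0.1018  0.01  ] [ 0.5892 -0.097   0.007 ] 325
scene 0.58 [ 0.5026 -0.0294  0.01  ] [ 0.5023 -0.0309  0.007 ] 687
```

Call:
{"method": "apply_moves", "body": {
  "increments": [85, -36, -39, 0, 0, 85, -36, -39, 0, 0, 85, -36, -39, 0, 0, 85, -36, -39, 0, 0, 85, -36, -39, 0, 0, 85, -36, -39, 0, 0, 85, -36, -39, 0, 0, 85, -36, -39, 0, 0, 85, -36, -39, 0, 0, 85, -36, -39, 0, 0, 85, -36, -39, 0, 0, 85, -36, -39, 0, 0],
  "squeeze": 25
}}

```text
t: 2.0
eef_pos: [0.4849, 0.0248, 0.2319]
tool_rot: [0.002, 0.179, 0.984, 0.005]
contact_force: [0.7, 1.2, -0.2]
gripper_width: 0.994
```

```bash
cat > go.py <<'E'
import sys
from h import *
from scipy.spatial.transform import Rotation as Ro
o=get_obs();q=o["tool_rot"];R=Ro.from_quat([q[1],q[2],q[3],q[0]]).as_matrix()
print("t",o["t"],"pos",np.round(o["eef_pos"],4),"F",np.round(o["contact_force"],2),"w",o["gripper_width"]*85.4)
print("ytool",np.round(R[:,1],3),"z",np.round(R[:,2],3))
if len(sys.argv)>3: print("delta tool mm",np.round(R.T@(np.array(sys.argv[1:4],float)-o["eef_pos"])*1000,1))
E
python3 go.py 0.5055 -0.0293 0.05
```

```text
t 2.0 pos [0.4849 0.0248 0.2319] F [ 0.67  1.22 -0.17] w 84.91945742488701
ytool [0.353 0.936 0.01 ] z [ 0.006  0.008 -1.   ]
delta tool mm [-37.8 -45.2 181.6]
```

Call:
{"method": "apply_moves", "body": {
  "increments": [85, -20, -23, 30, 0, 85, -18, -22, 40, 0, 85, 0, 0, 40, 0, 85, 0, 0, 30, 0, 85, 0, 0, 0, 0]
}}

```text
t: 2.62
eef_pos: [0.5102, -0.0369, 0.0904]
tool_rot: [0.006, 0.184, 0.983, 0.005]
contact_force: [-0.5, -0.6, -0.1]
gripper_width: 0.997
```

```bash
python3 go.py 0.5055 -0.0293 0.03
python3 - <<'E'
from h import *
p,d=read_camera("scene");cv2.imwrite("pics/s1.png",cv2.resize(p[120:320,150:400],None,fx=3,fy=3))
E
```

```text
t 2.625 pos [ 0.5102 -0.0369  0.0904] F [-0.55 -0.59 -0.06] w 85.16019569379587
ytool [0.361 0.933 0.012] z [ 0.014  0.008 -1.   ]
delta tool mm [ 7.7  4.6 60.4]
```

View pics/s1.png

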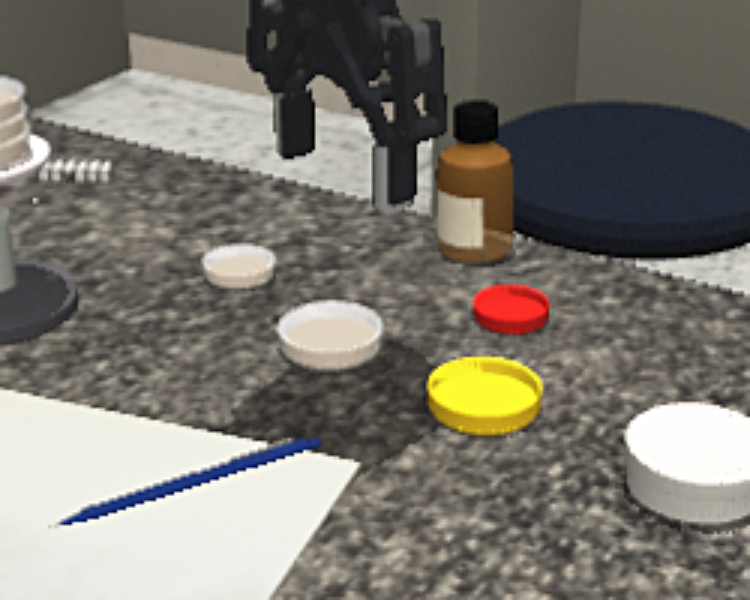

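The gripper sits above the large tan dish (scene px ~(260,234)), with clear room on both sides. I'm lowering in steps.

Call:
{"method": "apply_moves", "body": {
  "increments": [85, 5, 3, 20, 0, 85, 3, 2, 20, 0, 85, 0, 0, 0, 0]
}}

```text
t: 3.05
eef_pos: [0.5105, -0.028, 0.056]
tool_rot: [0.012, 0.183, 0.983, 0.007]
contact_force: [-0.6, -0.5, 0.5]
gripper_width: 0.991
```

```bash
python3 go.py 0.5055 -0.0293 0.000
```

```text
t 3.05 pos [ 0.5105 -0.028   0.056 ] F [-0.62 -0.46  0.49] w 84.65925127359446
ytool [0.36  0.933 0.018] z [ 0.026  0.01  -1.   ]
delta tool mm [ 5.3 -4.  55.8]
```

Call:
{"method": "apply_moves", "body": {
  "increments": [85, 2, -2, 10, 0, 85, 2, -1, 10, 0, 85, 1, -1, 10, 0, 85, 0, 0, 0, 0]
}}

```text
t: 3.55
eef_pos: [0.5072, -0.0298, 0.027]
tool_rot: [0.014, 0.183, 0.983, 0.008]
contact_force: [0.1, 0.4, 0.6]
gripper_width: 0.995
```

```bash
python3 go.py 0.5055 -0.0293 0.000
```

```text
t 3.55 pos [ 0.5072 -0.0298  0.027 ] F [0.15 0.44 0.65] w 84.96129214365726
ytool [0.359 0.933 0.021] z [ 0.031  0.01  -0.999]
delta tool mm [ 2.4 -0.7 26.9]
```

Call:
{"method": "apply_moves", "body": {
  "increments": [85, 1, 0, 9, 0, 85, 1, 0, 8, 0, 85, 0, 0, 5, 0, 85, 0, 0, 0, 0]
}}

```text
t: 4.05
eef_pos: [0.506, -0.0289, 0.0032]
tool_rot: [0.014, 0.183, 0.983, 0.008]
contact_force: [0.4, -0.5, 0.9]
gripper_width: 0.994
```

```bash
python3 go.py 0.5055 -0.0293 0.000;  python3 - <<'E'
from h import *
p,d=read_camera("scene");cv2.imwrite("pics/s2.png",cv2.resize(p[150:290,180:350],None,fx=4,fy=4))
E
```

```text
t 4.05 pos [ 0.506  -0.0289  0.0032] F [ 0.38 -0.48  0.87] w 84.90479534025005
ytool [0.36  0.933 0.02 ] z [ 0.03   0.01  -0.999]
delta tool mm [ 0.4 -0.6  3.2]
```

View pics/s2.png

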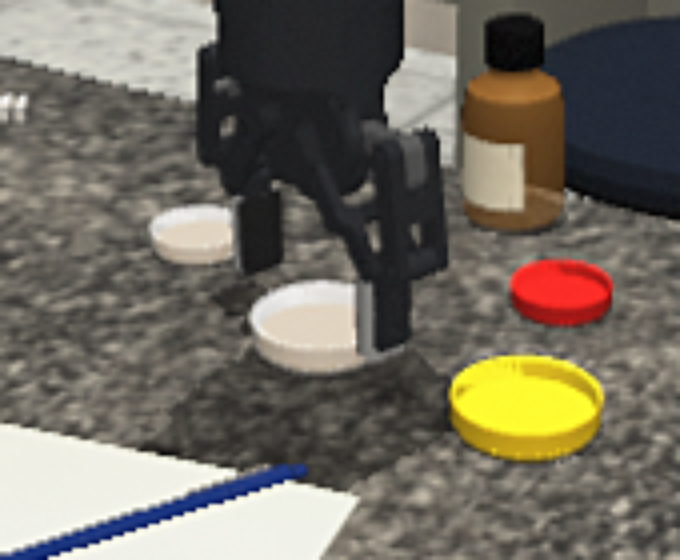

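The fingers straddle the dish (crop px ~(310,325)). I'm lowering a little more and closing.

Call:
{"method": "apply_moves", "body": {
  "increments": [68, 0, 0, 3, 0, 64, 0, 0, 0, 0, 50, 0, 0, 0, 0, 50, 0, 0, 0, 0, 50, 0, 0, 0, 0],
  "squeeze": 25
}}

```text
t: 4.72
eef_pos: [0.5069, -0.0289, 0.0013]
tool_rot: [0.015, 0.183, 0.983, 0.008]
contact_force: [0.0, -0.2, 0.3]
gripper_width: 0.642
```

```bash
python3 go.py 0.5055 -0.0293 0.000
```

```text
t 4.725 pos [ 0.5069 -0.0289  0.0013] F [ 0.03 -0.16  0.35] w 54.78738156456206
ytool [0.36  0.933 0.021] z [ 0.032  0.01  -0.999]
delta tool mm [ 1.2 -0.9  1.3]
```

Call:
{"method": "apply_moves", "body": {
  "increments": [50, 0, 0, 0, 0, 50, 0, 0, -5, 0, 50, 0, 0, -10, 0, 50, 0, 0, -15, 0, 50, 0, 0, -15, 0, 50, 0, 0, 0, 0]
}}

```text
t: 5.48
eef_pos: [0.506, -0.0294, 0.0503]
tool_rot: [0.016, 0.183, 0.983, 0.008]
contact_force: [0.2, -0.4, 0.4]
gripper_width: 0.649
```

```bash
python3 go.py 0.4395 0.1685 0.19;  python3 - <<'E'
from h import *
p,d=read_camera("scene");cv2.imwrite("pics/s3.png",cv2.resize(p[130:290,180:350],None,fx=3.5,fy=3.5))
E
```

```text
t 5.475 pos [ 0.506  -0.0294  0.0503] F [ 0.21 -0.39  0.44] w 55.42381739531864
ytool [0.36  0.933 0.022] z [ 0.034  0.011 -0.999]
delta tool mm [ 129.4  163.8 -139.7]
```

View pics/s3.png

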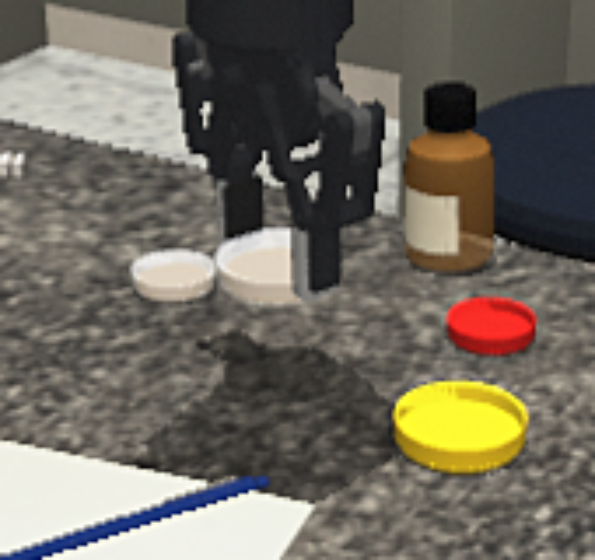

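Call:
{"method": "apply_moves", "body": {
  "increments": [50, 0, 0, -20, 0, 50, 0, 0, -20, 0, 50, 0, 0, -20, 0, 50, 0, 0, -20, 0, 50, 0, 0, -20, 0, 50, 0, 0, -20, 0, 50, 0, 0, -20, 0, 50, 0, 0, 0, 0]
}}

```text
t: 6.52
eef_pos: [0.4982, -0.0304, 0.1908]
tool_rot: [0.012, 0.183, 0.983, 0.007]
contact_force: [-0.2, -0.6, -0.2]
gripper_width: 0.639
```

```bash
python3 go.py 0.4400 0.1690 0.19
```

```text
t 6.525 pos [ 0.4982 -0.0304  0.1908] F [-0.19 -0.6  -0.18] w 54.562851117073826
ytool [0.359 0.933 0.019] z [ 0.026  0.01  -1.   ]
delta tool mm [126.  165.1   1.3]
```

Moving over the stand in 20 mm-scale rows.

Call:
{"method": "apply_moves", "body": {
  "increments": [50, 15, 20, 0, 0, 50, 15, 20, 0, 0, 50, 15, 20, 0, 0, 50, 15, 20, 0, 0, 50, 15, 20, 0, 0, 50, 15, 20, 0, 0, 50, 15, 20, 0, 0, 50, 10, 12, 0, 0, 50, 0, 0, 0, 0]
}}

```text
t: 7.65
eef_pos: [0.4378, 0.157, 0.1803]
tool_rot: [0.006, 0.182, 0.983, 0.003]
contact_force: [-0.7, 0.1, 0.1]
gripper_width: 0.642
```

```bash
python3 go.py 0.4400 0.1690 0.19
python3 - <<'E'
from h import *
for n in("top","scene"):
    p,d=read_camera(n);np.save(n+"d2.npy",d)
    q=p[90:230,80:220] if n=="scene" else p[190:330,110:250]
    cv2.imwrite(f"pics/{n}4.png",cv2.resize(q,None,fx=4,fy=4))
E
```

```text
t 7.65 pos [0.4378 0.157  0.1803] F [-0.66  0.07  0.09] w 54.8547525855196
ytool [0.359 0.933 0.008] z [ 0.012  0.004 -1.   ]
delta tool mm [ 2.1 12.  -9.6]
```

View pics/scene4.png

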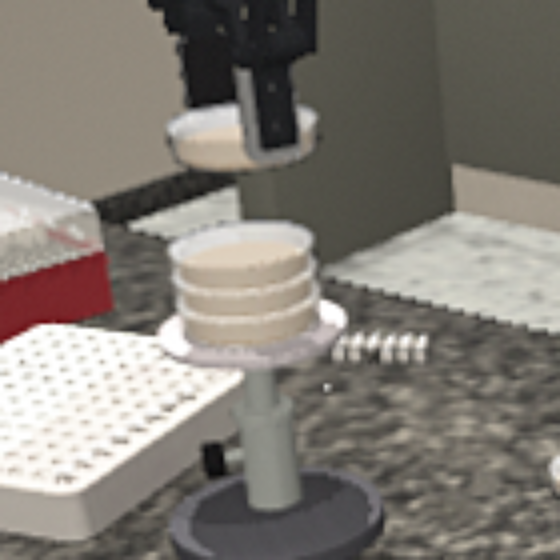

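View pics/top4.png

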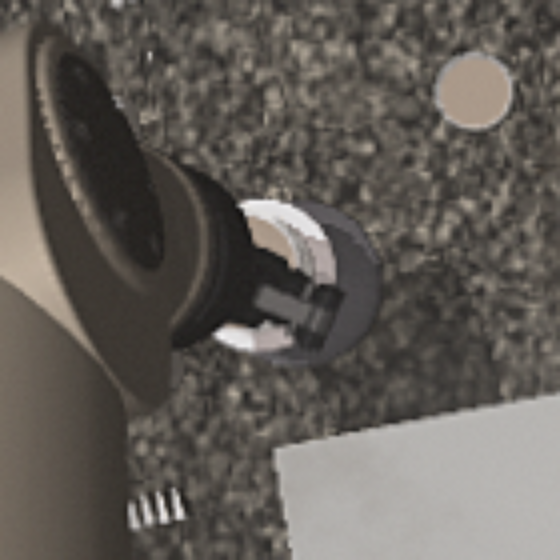

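```bash
cat > ov.py <<'E'
from h import *
import sys
def circ(c,ctr,r):
    a=np.linspace(0,2*np.pi,180);P=np.c_[ctr[0]+r*np.cos(a),ctr[1]+r*np.sin(a),np.full(180,ctr[2])]
    T=c["camera_from_world"];rv=cv2.Rodrigues(T[:3,:3])[0]
    return cv2.projectPoints(P,rv,T[:3,3],c["mtx"],np.array(c["D"],float))[0][:,0]
def overlay(n,out,items,box,k):
    p,d=read_camera(n);c=get_calibration(n)
    x0,y0,x1,y1=box;q=cv2.resize(p[y0:y1,x0:x1],None,fx=k,fy=k,interpolation=cv2.INTER_CUBIC)
    for ctr,r,col in items:
        u=(circ(c,ctr,r)-[x0,y0]+.5)*k-.5
        cv2.polylines(q,[np.round(u).astype(int)],True,col,1)
    cv2.imwrite(out,q)
E
python3 - <<'E'
from ov import *
o=get_obs();t=o["eef_pos"]
b=t[2]-.0013
overlay("scene","pics/ov1.png",[((.4385,.1685,.1385),.0305,(0,0,255)),((.4385,.1685,.1025),.040,(0,0,255)),((.4385,.1685,.0),.048,(0,0,255)),((t[0],t[1],b+.014),.0305,(0,255,0)),((t[0],t[1],b),.029,(255,0,0))],(100,100,200,240),5.5) if 0 else overlay("scene","pics/ov1.png",[((.4385,.1685,.1385),.0305,(0,0,255)),((.4385,.1685,.1025),.040,(0,0,255)),((.4385,.1685,.0),.048,(0,0,255)),((t[0],t[1],b+.014),.0305,(0,255,0)),((t[0],t[1],b),.029,(255,0,0))],(100,105,200,235),4.6)
E
```

```text
(no output)
```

View pics/ov1.png

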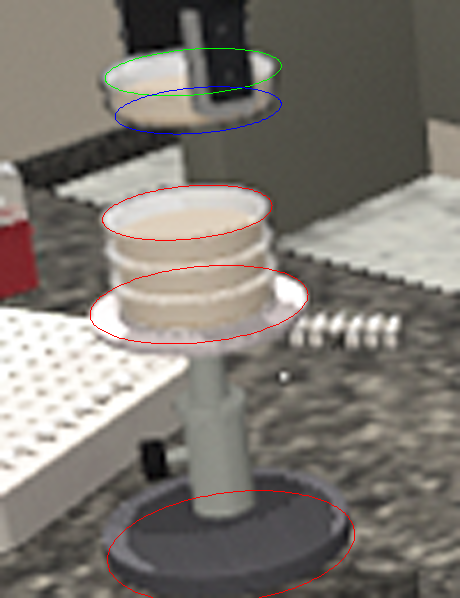

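The overlay fits the pile rim, the plate and the held dish to about 1 px. My TCP target for centring is (0.4407, 0.1685).

Call:
{"method": "apply_moves", "body": {
  "increments": [50, 1, 6, 0, 0, 50, 1, 5, 0, 0, 50, 0, 0, 0, 0, 50, 0, 0, 0, 0]
}}

```text
t: 8.3
eef_pos: [0.4417, 0.1654, 0.1809]
tool_rot: [0.006, 0.186, 0.983, 0.003]
contact_force: [1.1, 0.1, 0.1]
gripper_width: 0.644
```

```bash
python3 go.py 0.4407 0.1685 0.15; python3 go.py
```

```text
t 8.3 pos [0.4417 0.1654 0.1809] F [1.13 0.06 0.14] w 54.97565184961374
ytool [0.365 0.931 0.008] z [ 0.013  0.004 -1.   ]
delta tool mm [ 2.4  2.3 30.9]
t 8.3 pos [0.4417 0.1654 0.1809] F [1.13 0.06 0.14] w 54.97565184961374
ytool [0.365 0.931 0.008] z [ 0.013  0.004 -1.   ]
```

Call:
{"method": "apply_moves", "body": {
  "increments": [50, 2, 2, 8, 0, 50, 1, 1, 8, 0, 50, 0, 0, 8, 0, 50, 0, 0, 0, 0]
}}

```text
t: 8.8
eef_pos: [0.4396, 0.1694, 0.1547]
tool_rot: [0.006, 0.186, 0.983, 0.003]
contact_force: [0.9, 0.2, -0.5]
gripper_width: 0.648
```

```bash
python3 go.py 0.4407 0.1685 0.14;python3 - <<'E'
from ov import *
overlay("scene","pics/ov2.png",[],(100,105,200,235),4.6)
E
python3 go.py 0.4407 0.1685 0.14
```

```text
t 8.8 pos [0.4396 0.1694 0.1547] F [ 0.94  0.23 -0.47] w 55.33564805449561
ytool [0.365 0.931 0.007] z [ 0.012  0.003 -1.   ]
delta tool mm [-1.2 -0.5 14.7]
t 8.85 pos [0.4399 0.1694 0.155 ] F [-0.29 -0.36  0.3 ] w 55.22692068440321
ytool [0.365 0.931 0.008] z [ 0.013  0.003 -1.   ]
delta tool mm [-0.9 -0.7 15. ]
```

View pics/ov2.png

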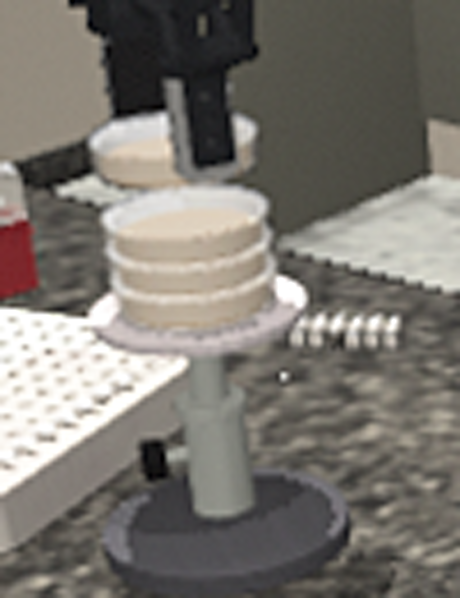

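The held dish is centred at crop col 173. The stand axis extrapolates to about 178 at that height, so the dish is about 1–2 mm off, which matches the remaining TCP error. I'm correcting this while descending.

Call:
{"method": "apply_moves", "body": {
  "increments": [50, -1, -1, 3, 0, 50, 0, 0, 3, 0, 50, 0, 0, 3, 0, 50, 0, 0, 0, 0]
}}

```text
t: 9.35
eef_pos: [0.441, 0.1681, 0.1458]
tool_rot: [0.006, 0.186, 0.983, 0.003]
contact_force: [0.0, 0.8, 0.9]
gripper_width: 0.642
```

```bash
python3 - <<'E'
from ov import *
t=get_obs()["eef_pos"];b=t[2]-.0013
overlay("scene","pics/ov3.png",[((.4385,.1685,.1385),.0305,(0,0,255)),((.4385,.1685,b+.014),.0305,(0,255,0))],(105,105,185,205),6)
E
python3 go.py 0.4410 0.1683 0.14
```

```text
t 9.4 pos [0.4411 0.1682 0.146 ] F [ 0.7  -0.21 -0.52] w 54.7402320038563
ytool [0.365 0.931 0.009] z [ 0.014  0.004 -1.   ]
delta tool mm [0.2 0.  6. ]
```

View pics/ov3.png

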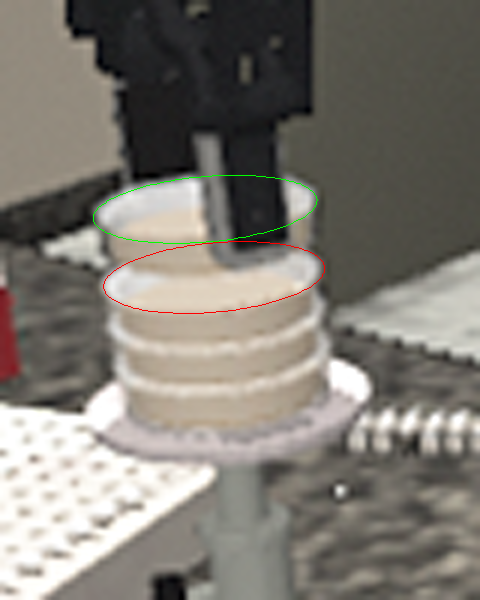

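Now centred to under 1 mm in this view. From here I lower slowly and watch the force.

Call:
{"method": "apply_moves", "body": {
  "increments": [50, 0, 0, 1.5, 0, 50, 0, 0, 1, 0, 50, 0, 0, 0, 0]
}}

```text
t: 9.78
eef_pos: [0.4413, 0.1683, 0.1434]
tool_rot: [0.007, 0.186, 0.983, 0.003]
contact_force: [-1.2, -0.3, 0.7]
gripper_width: 0.643
```

Call:
{"method": "apply_moves", "body": {
  "increments": [50, 0, 0, 1, 0, 50, 0, 0, 0, 0]
}}

```text
t: 10.02
eef_pos: [0.4413, 0.1683, 0.1425]
tool_rot: [0.007, 0.186, 0.983, 0.003]
contact_force: [0.7, 0.5, -0.1]
gripper_width: 0.646
```

Call:
{"method": "apply_moves", "body": {
  "increments": [50, 0, 0, 1, 0, 50, 0, 0, 0, 0]
}}

```text
t: 10.28
eef_pos: [0.4414, 0.1684, 0.1414]
tool_rot: [0.007, 0.186, 0.983, 0.003]
contact_force: [-0.8, -0.2, -0.0]
gripper_width: 0.643
```

Call:
{"method": "apply_moves", "body": {
  "increments": [50, 0, 0, 0.8, 0, 50, 0, 0, 0, 0]
}}

```text
t: 10.52
eef_pos: [0.4414, 0.1683, 0.1405]
tool_rot: [0.007, 0.186, 0.983, 0.003]
contact_force: [0.4, -0.2, 0.0]
gripper_width: 0.65
```

Call:
{"method": "apply_moves", "body": {
  "increments": [50, 0, 0, 0.8, 0, 50, 0, 0, 0, 0]
}}

```text
t: 10.78
eef_pos: [0.4414, 0.1684, 0.1397]
tool_rot: [0.007, 0.186, 0.983, 0.003]
contact_force: [-0.2, -0.5, 0.4]
gripper_width: 0.646
```

Call:
{"method": "apply_moves", "body": {
  "increments": [50, 0, 0, 0.7, 0, 50, 0, 0, 0, 0]
}}

```text
t: 11.02
eef_pos: [0.4414, 0.1684, 0.1389]
tool_rot: [0.007, 0.186, 0.983, 0.004]
contact_force: [-1.0, -0.5, -1.1]
gripper_width: 0.645
```

Call:
{"method": "apply_moves", "body": {
  "increments": [50, 0, 0, 0.7, 0, 50, 0, 0, 0, 0]
}}

```text
t: 11.28
eef_pos: [0.4415, 0.1684, 0.1382]
tool_rot: [0.007, 0.186, 0.983, 0.004]
contact_force: [-1.0, -0.5, -0.7]
gripper_width: 0.647
```

Call:
{"method": "apply_moves", "body": {
  "increments": [50, 0, 0, 0.7, 0, 50, 0, 0, 0, 0]
}}

```text
t: 11.52
eef_pos: [0.4415, 0.1684, 0.1374]
tool_rot: [0.007, 0.186, 0.983, 0.004]
contact_force: [0.0, -0.7, -0.4]
gripper_width: 0.643
```

Call:
{"method": "apply_moves", "body": {
  "increments": [50, 0, 0, 0.7, 0, 50, 0, 0, 0, 0]
}}

```text
t: 11.78
eef_pos: [0.4415, 0.1684, 0.137]
tool_rot: [0.007, 0.186, 0.983, 0.004]
contact_force: [-0.0, 0.5, 2.0]
gripper_width: 0.644
```

Call:
{"method": "apply_moves", "body": {
  "increments": [50, 0, 0, 0.6, 0, 50, 0, 0, 0, 0]
}}

```text
t: 12.02
eef_pos: [0.4415, 0.1685, 0.137]
tool_rot: [0.007, 0.186, 0.983, 0.004]
contact_force: [-0.7, -0.8, 3.0]
gripper_width: 0.642
```

```bash
python3 - <<'E'
from ov import *
overlay("scene","pics/ov5.png",[],(105,105,185,205),6)
E
python3 go.py 0.4410 0.1683 0.14
```

```text
t 12.075 pos [0.4415 0.1685 0.137 ] F [-1.45 -0.9   4.26] w 55.142466870617966
ytool [0.365 0.931 0.01 ] z [ 0.014  0.005 -1.   ]
delta tool mm [ 0.4 -0.3 -3.1]
```

View pics/ov5.png

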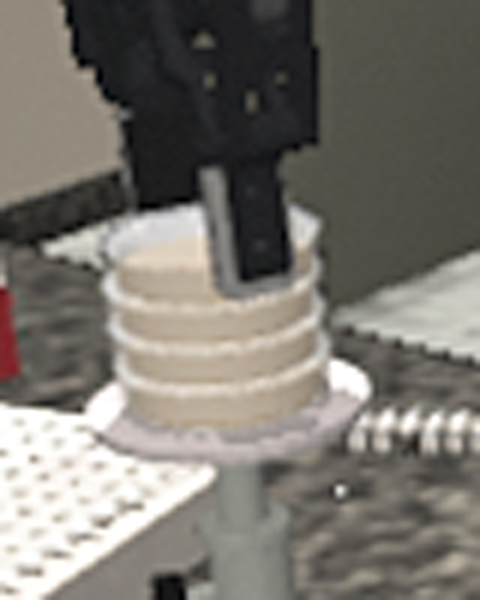

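Contact is confirmed: Fz is 2–4 N, z has stopped at 0.137, and the dish sits aligned on the pile. I'm releasing now.

Call:
{"method": "apply_moves", "body": {
  "increments": [58, 0, 0, 0, 0, 62, 0, 0, 0, 0, 70, 0, 0, 0, 0, 85, 0, 0, 0, 0, 85, 0, 0, 0, 0, 85, 0, 0, 0, 0]
}}

```text
t: 12.82
eef_pos: [0.4416, 0.1685, 0.1365]
tool_rot: [0.007, 0.186, 0.983, 0.004]
contact_force: [0.2, -0.5, 0.7]
gripper_width: 0.997
```

```bash
python3 - <<'E'
from ov import *
overlay("scene","pics/ov6.png",[],(105,105,185,205),6)
E
python3 go.py 0.4410 0.1683 0.14
```

```text
t 12.875 pos [0.4416 0.1685 0.1365] F [-0.29 -0.14  0.63] w 84.91846354303786
ytool [0.365 0.931 0.01 ] z [ 0.015  0.005 -1.   ]
delta tool mm [ 0.4 -0.3 -3.5]
```

View pics/ov6.png

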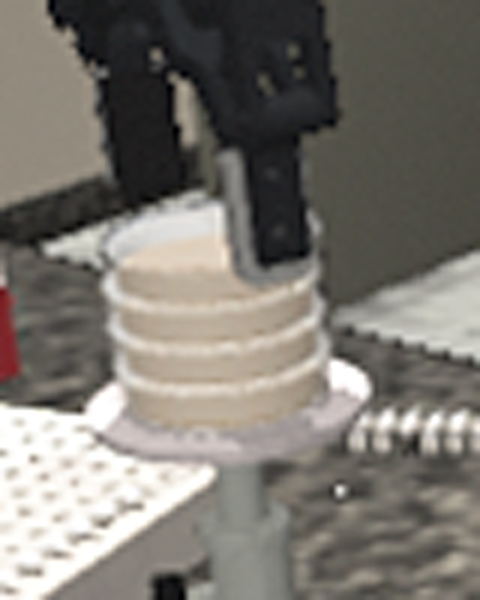

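The dish rests on the pile and the fingers are open. Now I lift straight up, then move aside so the top camera can see.

Call:
{"method": "apply_moves", "body": {
  "increments": [85, 0, 0, -8, 0, 85, 0, 0, -12, 0, 85, 0, 0, -20, 0, 85, 0, 0, -25, 0, 85, 0, 0, -25, 0, 85, 20, 30, 0, 0, 85, 20, 40, 0, 0, 85, 20, 40, 0, 0, 85, 20, 40, 0, 0, 85, 20, 40, 0, 0, 85, 0, 0, 0, 0]
}}

```text
t: 14.25
eef_pos: [0.4183, 0.388, 0.2414]
tool_rot: [0.01, 0.188, 0.982, 0.008]
contact_force: [0.1, -0.0, -0.7]
gripper_width: 0.995
```

```bash
python3 go.py
python3 - <<'E'
from ov import *
for n,uv in(("top",None),("scene",None)):
    p,d=read_camera(n);c=get_calibration(n)
    q=p[130:310,140:380] if n=="top" else p[110:300,90:400]
    cv2.imwrite(f"pics/{n}7.png",cv2.resize(q,None,fx=2.5,fy=2.5,interpolation=cv2.INTER_CUBIC))
    w=cloud(c,d).reshape(-1,3);m=(np.hypot(w[:,0]-.44,w[:,1]-.1685)<.05)&(w[:,2]>.142)&(w[:,2]<.165);t=w[m]
    W0=np.load(n+"W.npy").reshape(-1,3);m0=(np.hypot(W0[:,0]-.44,W0[:,1]-.1685)<.05)&(W0[:,2]>.131)&(W0[:,2]<.15);t0=W0[m0]
    for s in(t,t0):
        print(n,len(s),cv2.minEnclosingCircle(s[:,:2].astype(np.float32)*1000),np.round(np.median(s,0),4),np.round(np.percentile(s[:,2],95),4))
E
```

```text
t 14.25 pos [0.4183 0.388  0.2414] F [ 0.08 -0.03 -0.73] w 84.99594890945535
ytool [0.369 0.929 0.02 ] z [ 0.023  0.012 -1.   ]
top 733 ((441.09307861328125, 167.47865295410156), 30.69991683959961) [0.4411 0.1661 0.1512] 0.1536
top 709 ((441.2141418457031, 168.31582641601562), 30.653072357177734) [0.4411 0.1675 0.1389] 0.1415
scene 499 ((439.7137756347656, 168.92938232421875), 32.662109375) [0.4326 0.161  0.1509] 0.1519
scene 478 ((438.5415954589844, 169.71282958984375), 33.356414794921875) [0.4326 0.1628 0.139 ] 0.1399
```

View pics/top7.png

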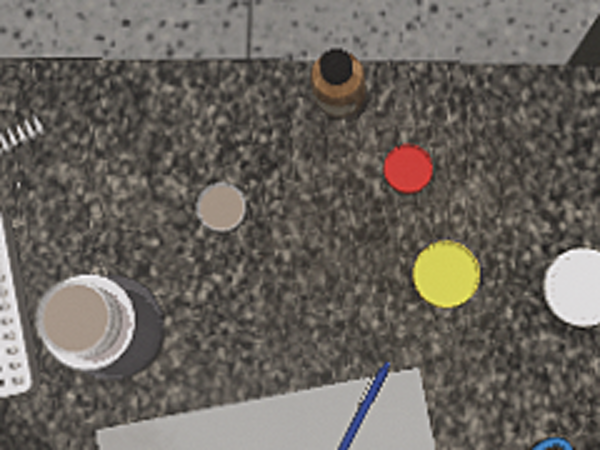

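View pics/scene7.png

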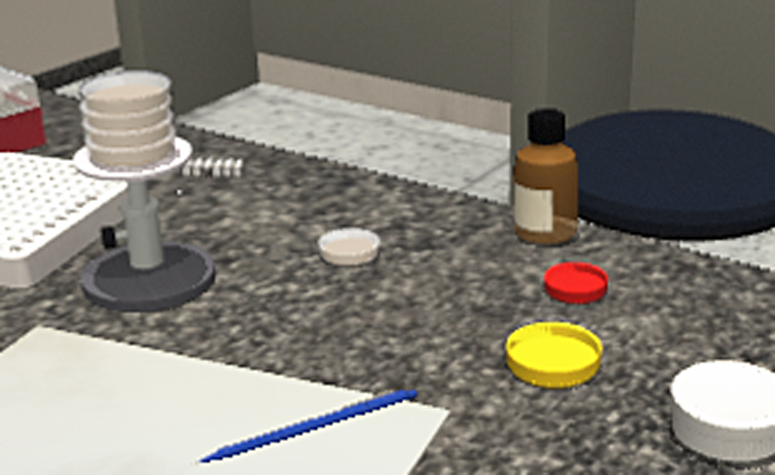

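The pile now has four level dishes, at scene crop (127,115), and the top is 12 mm higher. The top dish is within about 1–1.5 mm of the old pile centre, and nothing else has moved. Handing in.

```bash
python3 -c "
from station import *
print(hand_in())"
```

```text
the job is handed in; nothing more can be done
None
```

The large tan dish is now the fourth on the stand's pile, the same way up, and the job is handed in. Handing in gave no verdict.

- **Placing:** I lowered the dish in steps of under 1 mm until I felt 2–4 N and the arm stopped descending, at tool height 0.137 m. Only then did I open the fingers and lift clear. The robot clock read about 14 s when I finished.
- **Pile height and centring:** The top of the pile measures 12 mm higher than before. The new dish's centre is within about 1–1.5 mm of the old pile top in both cameras.
- **Bystanders:** The jar, bottle and the other three dishes look unmoved in both final pictures; I did not measure them.
- **Disagreements:** The two cameras differed by about 3 mm in x on absolute positions, so I used the offset from dish to pile, where they agreed to under 1 mm. The tool tilted by up to about 2° during moves. It was about 1° off its grasp tilt at release, but the dish settled flat.

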